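Load the sandpaper roll onto the empty dispenser spindle

TASK

At the sanding bench, load the fresh wide roll of sandpaper (the tall, full one, not the narrow roll and not the bare cardboard core) onto the empty upright spindle, so that it sits flat on the stand's round base with the spindle through its core. Lower it on rather than dropping it, let go, and leave the narrow roll and the bare core where they stand.

Things in the scene. Friction and masses are not known exactly. Their poses are not given: they have to be found in the camera images.
- roll: the fresh wide sandpaper roll: a red-brown tube standing on end, 60 mm outer diameter, 70 mm tall, with a 38 mm bore right through (cardboard lining), wall 11 mm; loose, about 0.13 kg. Origin: centre of its underside; z is its axis, up. Round, so its yaw does not matter; grip it from above across its outside diameter.
- stand: the empty stand, fixed: a dark round steel base, 110 mm diameter, 12 mm thick, with a bare upright 14 mm spindle on its axis, its tapered tip 92 mm above the bench (10 mm above a seated wide roll). Origin: centre of the base's underside, on the bench; z up. A like stand, already loaded with a wide roll, is 250 mm or more away on the other side (left/right); a 36 mm tall sanding block lies between.
- narrow_roll: the narrow sandpaper roll, to be left alone: same red-brown paper, 60 mm outer diameter and 38 mm bore, but only 28 mm tall; stands on end. Origin: centre of its underside; z up.
- core: a bare cardboard core, to be left alone: thin tube 44 mm outer diameter, 38 mm bore, 70 mm tall, on end. Origin: centre of its underside; z up. The wide roll, narrow roll and core stand in a row in front of the stands, in any order, centres at least 110 mm apart.
Not all that is in view belongs to the job. Leave any turquoise look-alike of the roll alone.

How it is judged:
By the outcome, as a careful person would: the job done as asked, in the order asked, and still so for the second after the job is handed in, with the robot touching nothing.
It also fails if it takes over 40 s, if anything falls off the work surface, if the arm or the gripper's body presses on something with over 40 N, if the wrist force passes 120 N, or if a joint passes its speed limit or range.

ROBOT

A 6-joint arm with a two-finger parallel gripper is mounted at the origin on the work surface. World frame = base frame: x ahead of the robot, y to its left, z up, the work surface at z = 0. Lengths are in mm, angles in rad, forces in N, time in s.
With the tool pointing down it reaches from about 300 to 875 mm from the base axis. Payload 6.4 kg.
Tool frame: the origin (TCP) lies midway between the tips of the shut fingers; the grasp point (between the pads) lies bot.grasp_offset behind it (bot.grasp_offset is the distance from the TCP to the grasp point, in mm); z points along the fingers, y is the line along which they close (so a half turn about z gives the same grasp; the last joint's range is limited). The gripper opens to 85 mm and grips with 20 to 120 N. Pads are 22 mm wide; open, the fingers measure 114 mm over their backs; the gripper's body (76 mm by 85 mm) begins 54 mm behind the grasp point. The pads swing forward as they close: fully open they stand 13 mm farther back than shut.
Start: joints at [-1.428, 0.181, 1.607, -0, 1.354, -0.206], TCP at [196.534, -540.384, 202.988] pointing down, gripper open.
Joint ranges: [-2.99, 2.99], [-0.89, 2.07], [0.3, 2.58], [-1.14, 4.28], [0, 2.63], [-3.12, 3.12]. Speed limits (rad/s): [2.57, 2.57, 3.01, 3.14, 3.14, 3.14].

INTERFACE

Orientations are given as a unit quaternion [w, x, y, z].
In Python, from bench import bot gives the robot as it stands.
- The arm moves only by the tool step_arm, never from a script. Its argument "steps" is text: rows parted by semicolons, each of 7 numbers parted by spaces: the turn, a rotation vector about the world's x, y, z normalised to -1 to 1, where 1 is 0.1 rad, then the shift along the world's x, y, z normalised to -1 to 1, where 1 is 2.5 cm, then the gripper command: -1 is shut, 1 is fully open, values between are in proportion. In form: ax ay az x y z fingers; .... A call has 1 to 5 rows; each row shifts and turns the commanded pose from where the row before left it; what a row does not reach is not made up. A row lasts 1/10 s, in which the tool goes at most 50 mm and 8.59 degrees, less where a joint would pass 70% of its speed; a pose out of reach is approached as far as the arm can. A call with a number of a shift or a turn outside -1 to 1 is refused whole. A call with a gripper value outside its range is refused whole. The fingers move at their own pace and stop on an object; the grip force is fixed at half the most. Time passes only in rows, so rows that do not move let the fingers close. It gives the time, the measured TCP pose, the force, the opening and the grip force at its end, in the units of the state.
- bot.sense(): the state, without advancing time (a new reading comes with each control period).
- bot.camera(name): name is "side" or "top" or "wrist"; returns a dict with "frame" (400x640x3 uint8, blue, green, red), "mtx" (3x3 intrinsics, pixels), "position" and "attitude" of the camera in the world. Camera axes: x right, y up, looking along -z (the intrinsics and any distortion apply to the point x, -y, -z); pixel columns grow to the right and rows downward; lengths in mm; the calibration is good to about 2 mm. A picture is of the moment at which its call begins. There is no depth.
- bot.job_done(): hands the job in; it is judged then, once.
Trained networks look in a picture, given as the dict that the camera call returned (one of the last four; its "shot" number tells which), for a name from the list of things; names that differ only in an ending like _2 or _b are one class to them, and where a whole thing is asked for, a point or a joint stands for the part that bears it (a point fixed in the world has none). Each returns a list of dicts, best first, with "score" (0 to 1); they miss things now and then, are a little off and sometimes report something else, mostly with a low value. They report only what shows in the picture. A call takes as long as a camera call. They do not tell look-alikes from the thing itself.
- bot.outline_of(picture, target): "mask" (400x640 bool, what is visible of it) and "rect" ([centre column, centre row, width, height] in pixels, round what is visible of it).
The state is a dict: "time": time; "joint_pos": joint angles; "qd": joint speeds; "joint_torque": joint torques, N m; "position": TCP position; "tcp_rot": TCP orientation; "contact_force": force on the tool from outside, world axes, zero at the start; "torque": the same for the moment, N m; "finger_gap": opening from 0.0 (shut) to 1.0 (fully open); "grasp_force": force on a finger pad.
Only numpy, scipy, OpenCV 4.12 (cv2) and the standard library are available. Lean on these libraries where they do the work, as an engineer would, in place of code of your own. Each camera call takes 0.05 s, during which the arm holds its last target. There are 200 camera calls.

## Working session

There is one attempt and no reset: what is moved stays moved. The work goes in short steps, Python scripts to look and compute and a tool call to move; the robot and the scene stay as the last step left them, time stands still between calls to the robot, and variables do not carry over. Pictures are saved under pics/ and viewed, at most 10 in all, crops included, and the job is handed in when it is done.

Besides the shell and the picture viewer there is one more tool, called after "Emit:" as name(argument=value, ...) on one line, values as JSON. step_arm: Moves the arm, as the interface text tells. Scaled input: -1 to 1 covers 2.5 cm each way for a shift and 0.1 rad each way for a turn. Its arguments: {"type":"object","properties":{"steps":{"type":"string"}},"required":["steps"]}

```bash
mkdir -p pics; cat > h.py <<'E'
import numpy as np, cv2
from scipy.spatial.transform import Rotation as R
from bench import bot
def att(c):
    a=np.array(c["attitude"],float)
    return a if a.shape==(3,3) else R.from_quat(a[[1,2,3,0]]).as_matrix()
def ray(c,u,v):
    d=np.linalg.inv(c["mtx"])@np.array([u,v,1.]); d=att(c)@(d*[1,-1,-1])
    return np.array(c["position"],float),d/np.linalg.norm(d)
def atz(c,u,v,z):
    p,d=ray(c,u,v); return p+d*(z-p[2])/d[2]
def proj(c,P):
    q=(att(c).T@(np.array(P,float)-c["position"]))*[1,-1,-1]; q=np.array(c["mtx"])@q; return q[:2]/q[2]
E
python3 - <<'E'
from h import *
for n in("top","side"):
    c=bot.camera(n); cv2.imwrite(f"pics/{n}1.png",c["frame"]); print(n,[k for k in c],c["position"],np.round(c["attitude"],3),np.array(c["mtx"]).tolist())
    for t in("roll","stand","narrow_roll","core"):
        for r in bot.outline_of(c,t): print(t,round(r["score"],2),np.round(r["rect"],1))
print(bot.grasp_offset,bot.sense())
E
```

```text
top ['frame', 'mtx', 'position', 'attitude', 'shot'] [ 466.13303993   13.56334982 1187.43457304] [ 0.715  0.027 -0.03  -0.698] [[509.39199816203734, 0.0, 315.16011213526235], [0.0, 509.39199816203734, 208.8628638285329], [0.0, 0.0, 1.0]]
roll 0.86 [191.3 224.8  31.7  30.1]
roll 0.84 [240.  246.2  32.8  29.9]
stand 0.6 [390.5 176.6  48.3  45.9]
stand 0.6 [240.1 247.2  31.1  27.2]
narrow_roll 0.54 [322.  248.3  24.8  21.7]
core 0.65 [406.2 261.5  23.8  18. ]
side ['frame', 'mtx', 'position', 'attitude', 'shot'] [483.55628796 625.81656767 562.87603182] [-0.052 -0.016  0.415  0.908] [[448.8093225478427, 0.0, 320.5322464316818], [0.0, 448.8093225478427, 196.1985704856147], [0.0, 0.0, 1.0]]
roll 0.66 [314.7 332.8  44.   66.2]
roll 0.56 [357.8 269.1  42.6  59.7]
stand 0.65 [281.8 141.9  48.8  54.3]
narrow_roll 0.6 [362.6 201.5  36.4  30.2]
core 0.8 [376.2 136.4  22.5  38.2]
18.700000000000003 {'time': 0.5, 'joint_pos': array([-1.42827792e+00,  1.80839873e-01,  1.60705896e+00, -1.52071763e-05,
        1.35381068e+00, -2.06314563e-01]), 'qd': array([-1.16054770e-03, -1.27292651e-03, -1.08365865e-03,  8.43421167e-04,
        9.72119463e-06, -1.14915543e-03]), 'joint_torque': array([ 6.88080963e-04, -4.44443321e+01, -3.51365519e+01, -1.73500757e-04,
        1.95520770e-03,  1.15781594e-05]), 'position': array([ 196.53553993, -540.34098953,  202.93747985]), 'tcp_rot': array([-5.86359371e-05,  9.84827680e-01,  1.73535116e-01, -5.55796538e-06]), 'contact_force': array([-0.16936572, -0.23977133,  0.53489189]), 'torque': array([ 0.03815822, -0.10122096, -0.03199217]), 'grasp_force': 0.0, 'finger_gap': 0.9984695142787605}
```

View pics/top1.png

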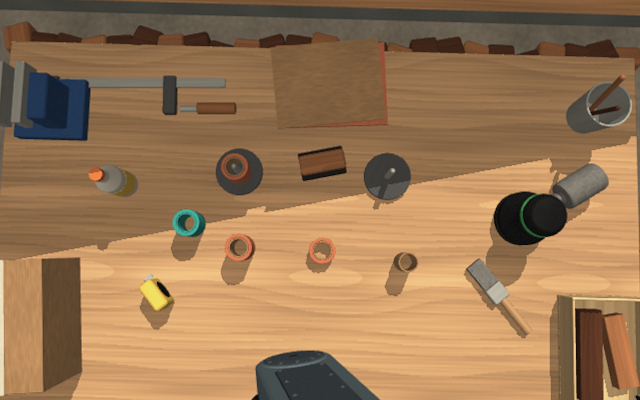

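View pics/side1.png

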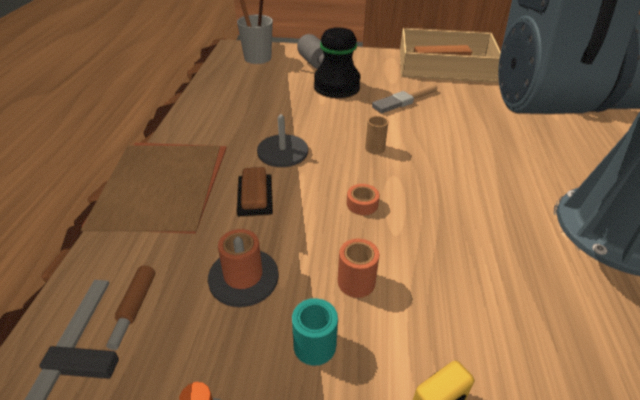

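Candidates in the top view are:
- the wide roll, red-brown, at (240,247)
- the turquoise look-alike at (189,224)
- the roll already on the loaded stand at (236,168)
- the narrow roll at (321,250)
- the bare core at (405,262)

By the description I choose (240,247), which is (358,267) in the side view. The empty stand is at (387,176) in the top view and (283,145) in the side view. Next is one close crop to check.

```bash
python3 - <<'E'
from h import *
t=cv2.imread("pics/top1.png"); s=cv2.imread("pics/side1.png")
f=lambda im,x,y,w,h:cv2.resize(im[y:y+h,x:x+w],(400,300),interpolation=cv2.INTER_CUBIC)
cv2.imwrite("pics/crop.png",np.vstack([np.hstack([f(t,200,217,80,60),f(s,318,230,80,60)]),np.hstack([f(t,347,146,80,60),f(s,243,106,80,60)])]))
ct,cs=bot.camera("top"),bot.camera("side")
print("x up?",proj(ct,[600,0,0]),proj(ct,[400,0,0]),proj(ct,[400,-200,0]))
for n,u,v in(("roll",239,246),("stand",387,176),("narrow",321,250),("core",405,262),("loaded",236,168),("turq",189,223)):
    print(n,atz(ct,u,v,40).round())
E
```

```text
x up? [319.40617596 193.18961691] [317.29315355 279.13122013] [403.67782167 281.28996255]
roll [472. 178.  40.]
stand [ 639. -152.   40.]
narrow [467.  -6.  40.]
core [ 445. -195.   40.]
loaded [648. 191.  40.]
turq [520. 292.  40.]
```

View pics/crop.png

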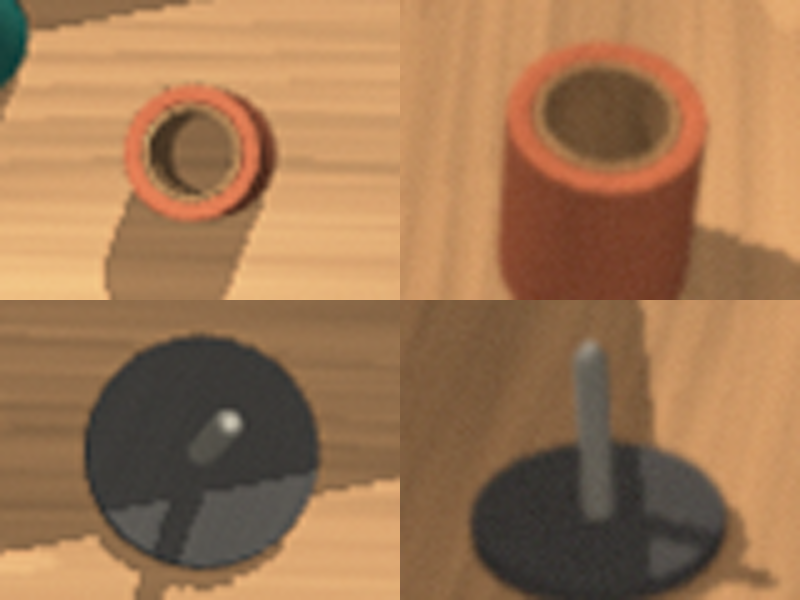

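The crop shows a tall, full red-brown roll with an open bore, its rim centre at top (238.6,247.4) and side (359.4,253.4). The stand is bare: tip at top (393,170) and side (281,114.6), base centre at top (387.4,176.4) and side (282.8,150.6).

```bash
python3 - <<'E'
from h import *
ct,cs=bot.camera("top"),bot.camera("side")
def tri(a,b):
    (p,d),(q,e)=ray(ct,*a),ray(cs,*b)
    s,t=np.linalg.lstsq(np.c_[d,-e],q-p,rcond=None)[0]
    return ((p+s*d+q+t*e)/2).round(1),np.linalg.norm(p+s*d-q-t*e).round(1)
print("rim",tri((238.2,247),(359,253)))
print("tip",tri((392.6,169.8),(280.6,114.3)))
print("base",tri((387,176),(282.4,150.2)))
print(atz(ct,238.2,247,70),atz(ct,387,176,12),atz(ct,392.6,169.8,91))
print(R.from_quat(bot.sense()["tcp_rot"][[1,2,3,0]]).as_matrix().round(2))
E
```

```text
rim (array([469. , 175.9,  66.4]), np.float64(0.6))
tip (array([ 644.2, -156.8,   92. ]), np.float64(1.2))
base (array([ 644.1, -157.6,    3. ]), np.float64(0.5))
[469.27127603 175.35323136  70.        ] [ 642.9670349 -156.2864106   12.       ] [ 645.00014237 -156.87183454   91.        ]
[[ 0.94  0.34 -0.  ]
 [ 0.34 -0.94  0.  ]
 [-0.   -0.   -1.  ]]
```

Emit:
step_arm(steps="0 0 0 0.38 1 0 1;0 0 0 0.38 1 0 1;0 0 0 0.38 1 0 1;0 0 0 0.38 1 0 1;0 0 0 0.38 1 0 1")

```text
time: 1.2
position: [244.3, -414.4, 203.1]
tcp_rot: [0.0, 0.985, 0.173, 0.0]
contact_force: [0.5, 0.2, -0.2]
finger_gap: 0.999
grasp_force: 0.0
```

Emit:
step_arm(steps="0 0 0 0.38 1 0 1;0 0 0 0.38 1 0 1;0 0 0 0.38 1 0 1;0 0 0 0.38 1 0 1;0 0 0 0.38 1 0 1")

```text
time: 1.7
position: [291.8, -289.4, 203.2]
tcp_rot: [0.0, 0.985, 0.173, 0.0]
contact_force: [-0.1, -0.1, 0.5]
finger_gap: 0.999
grasp_force: 0.0
```

Emit:
step_arm(steps="0 0 0 0.38 1 0 1;0 0 0 0.38 1 0 1;0 0 0 0.38 1 0 1;0 0 0 0.38 1 0 1;0 0 0 0.38 1 0 1")

```text
time: 2.2
position: [339.3, -164.4, 203.2]
tcp_rot: [0.0, 0.985, 0.173, 0.0]
contact_force: [-0.1, 0.3, -0.0]
finger_gap: 0.999
grasp_force: 0.0
```

Emit:
step_arm(steps="0 0 0 0.38 1 0 1;0 0 0 0.38 1 0 1;0 0 0 0.38 1 0 1;0 0 0 0.38 1 0 1;0 0 0 0.38 1 0 1")

```text
time: 2.7
position: [386.9, -39.3, 203.2]
tcp_rot: [0.0, 0.985, 0.174, 0.0]
contact_force: [-0.1, -0.2, -1.2]
finger_gap: 1.003
grasp_force: 0.0
```

Emit:
step_arm(steps="0 0 0 0.38 1 0 1;0 0 0 0.38 1 0 1;0 0 0 0.38 1 0 1;0 0 0 0.38 1 0 1;0 0 0 0.38 1 0 1")

```text
time: 3.2
position: [434.4, 85.7, 203.2]
tcp_rot: [0.0, 0.985, 0.174, 0.0]
contact_force: [0.2, -0.8, 0.2]
finger_gap: 1.002
grasp_force: 0.0
```

Emit:
step_arm(steps="0 0 0 0.35 0.9 0 1;0 0 0 0.35 0.9 0 1;0 0 0 0.35 0.9 0 1;0 0 0 0.35 0.9 0 1")

```text
time: 3.6
position: [469.4, 175.6, 203.1]
tcp_rot: [0.0, 0.985, 0.174, 0.0]
contact_force: [-0.5, -0.3, 0.5]
finger_gap: 0.998
grasp_force: 0.0
```

```bash
python3 - <<'E'
from h import *
c=bot.camera("wrist"); im=c["frame"]
print(c["position"],att(c).round(2).tolist())
for r in bot.outline_of(c,"roll"): print(r["score"],r["rect"])
for z in(0,70): print(z,proj(c,[469.2,175.5,z]))
cv2.imwrite("pics/w1.png",im); print(bot.sense()["position"])
E
```

```text
[535.84518262 199.81243828 374.19349215] [[0.34, 0.9, 0.26], [-0.94, 0.33, 0.09], [0.0, -0.28, 0.96]]
0.72 [232.1, 100.5, 68.6, 61.9]
0.66 [316.2, 182.2, 49.4, 57.2]
0 [318.07044353 175.55861758]
70 [318.0763906  187.63474451]
[469.59683143 176.62970972 203.07336364]
```

View pics/w1.png

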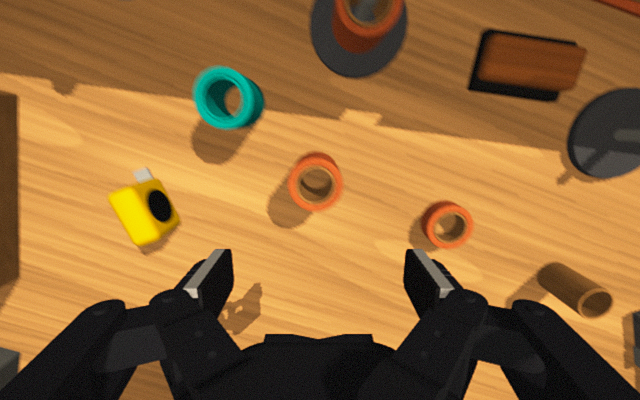

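The roll's rim centre is at about (316,184), against (318,188) predicted, so it is within about 4 mm of target and between the fingers. I'll descend.

Emit:
step_arm(steps="0 0 0 0 0 -1 1;0 0 0 0 0 -1 1;0 0 0 0 0 -1 1;0 0 0 0 0 -1 1;0 0 0 0 0 -0.8 1")

```text
time: 4.2
position: [468.3, 173.9, 81.7]
tcp_rot: [0.0, 0.985, 0.173, -0.001]
contact_force: [0.7, -0.5, 0.4]
finger_gap: 0.998
grasp_force: 0.0
```

Emit:
step_arm(steps="0 0 0 0 0 -0.7 1;0 0 0 0 0 -0.7 1;0 0 0 0 0 -0.7 1;0 0 0 0 0 0 1")

```text
time: 4.6
position: [466.8, 173.7, 28.4]
tcp_rot: [-0.0, 0.985, 0.173, -0.002]
contact_force: [-0.9, 0.2, 0.0]
finger_gap: 1.002
grasp_force: 0.0
```

Emit:
step_arm(steps="0 0 0 0 0 0 -1;0 0 0 0 0 0 -1;0 0 0 0 0 0 -1;0 0 0 0 0 0 -1;0 0 0 0 0 0 -1")

```text
time: 5.1
position: [470.6, 175.0, 32.7]
tcp_rot: [-0.0, 0.985, 0.174, 0.002]
contact_force: [-1.8, 1.0, 6.8]
finger_gap: 0.663
grasp_force: 62.1
```

Emit:
step_arm(steps="0 0 0 0 0 0 -1;0 0 0 0 0 0 -1;0 0 0 0 0 0 -1")

```text
time: 5.4
position: [470.6, 175.0, 32.7]
tcp_rot: [-0.0, 0.985, 0.174, 0.002]
contact_force: [-1.5, 1.5, 7.0]
finger_gap: 0.663
grasp_force: 62.1
```

Emit:
step_arm(steps="0 0 0 0 0 0.4 -1;0 0 0 0 0 1 -1;0 0 0 0 0 1 -1;0 0 0 0 0 1 -1;0 0 0 0 0 1 -1")

```text
time: 5.9
position: [469.1, 174.5, 142.6]
tcp_rot: [0.0, 0.985, 0.174, 0.0]
contact_force: [-0.0, -0.1, -0.9]
finger_gap: 0.662
grasp_force: 64.1
```

Emit:
step_arm(steps="0 0 0 0 0 1 -1;0 0 0 0.5 -0.95 0.4 -1;0 0 0 0.5 -0.95 0 -1;0 0 0 0.5 -0.95 0 -1;0 0 0 0.5 -0.95 0 -1")

```text
time: 6.4
position: [519.5, 78.7, 176.9]
tcp_rot: [0.0, 0.985, 0.174, 0.001]
contact_force: [0.3, -0.7, -1.4]
finger_gap: 0.662
grasp_force: 64.1
```

Emit:
step_arm(steps="0 0 0 0.5 -0.95 0 -1;0 0 0 0.5 -0.95 0 -1;0 0 0 0.5 -0.95 0 -1;0 0 0 0.5 -0.95 0 -1;0 0 0 0.5 -0.95 0 -1")

```text
time: 6.9
position: [582.0, -40.3, 176.7]
tcp_rot: [0.0, 0.985, 0.174, 0.0]
contact_force: [-0.5, 0.0, -1.6]
finger_gap: 0.661
grasp_force: 64.1
```

```bash
python3 - <<'E'
from h import *
print(bot.sense()["position"],bot.sense()["grasp_force"])
c=bot.camera("wrist"); cv2.imwrite("pics/w2.png",c["frame"])
for z in(12,92): print(proj(c,[644.5,-157,z]))
E
```

```text
[581.95803734 -40.25089155 176.66848601] 64.0749903084361
[429.78354463 165.69698029]
[462.84619201 179.29322333]
```

View pics/w2.png

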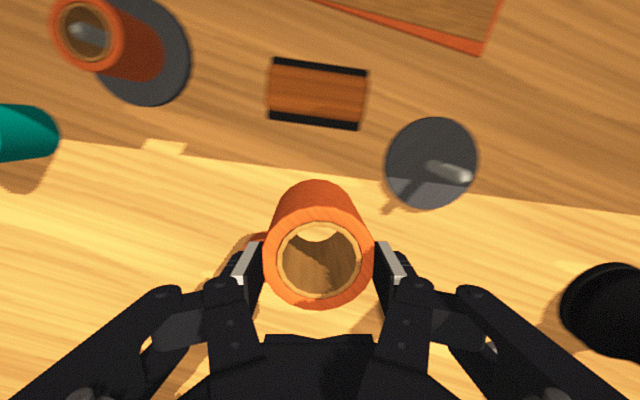

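The roll is held upright with its rim centre at about (319,258). The spindle tip is at about (468,176) and the base centre at about (432,163). I'll work out the roll's offset to the spindle in this one camera.

```bash
python3 - <<'E'
from h import *
c=bot.camera("wrist"); p=bot.sense()["position"]
im=c["frame"]
# inner bore rim (cols 277-362) and outer rim; outer: fit from view
ro=atz(c,319,258,214); tip=atz(c,467,176,91); base=atz(c,432,163,12)
print("rim",ro,"rel tcp",ro-p,"tip",tip,"base",base)
print("move via tip",(tip-ro)[:2],"via base",(base-ro)[:2],"via model",np.array([644.5,-157])-p[:2])
E
```

```text
rim [586.21413579 -43.77399498 214.        ] rel tcp [ 3.41076446 -1.46383447 37.36190271] tip [ 650.22007192 -164.34308829   91.        ] base [ 650.14742829 -162.84599997   12.        ]
move via tip [  64.00593614 -120.56909331] via base [  63.93329251 -119.07200499] via model [  61.69662867 -114.68983949]
```

Emit:
step_arm(steps="0 0 0 0.5 -0.94 0 -1;0 0 0 0.5 -0.94 0 -1;0 0 0 0.5 -0.94 0 -1;0 0 0 0.5 -0.94 0 -1;0 0 0 0.5 -0.94 0 -1")

```text
time: 7.5
position: [644.2, -156.7, 176.3]
tcp_rot: [-0.0, 0.985, 0.174, 0.0]
contact_force: [0.5, 0.1, -1.5]
finger_gap: 0.664
grasp_force: 64.2
```

Emit:
step_arm(steps="0 0 0 0 0 0 -1;0 0 0 0 0 -0.6 -1")

```text
time: 7.7
position: [645.3, -156.9, 162.9]
tcp_rot: [0.001, 0.985, 0.173, 0.002]
contact_force: [0.5, -0.3, -1.4]
finger_gap: 0.662
grasp_force: 64.3
```

```bash
python3 - <<'E'
from h import *
print(bot.sense()["position"])
f=lambda im,x,y,w,h:cv2.resize(im[y:y+h,x:x+w],(400,400),interpolation=cv2.INTER_CUBIC)
w=bot.camera("wrist");s=bot.camera("side")
cv2.imwrite("pics/c3.png",np.hstack([f(w["frame"],240,170,160,160),f(s["frame"],222,60,120,120)]))
E
```

```text
[ 645.33692084 -156.92997557  162.9010142 ]
```

View pics/c3.png

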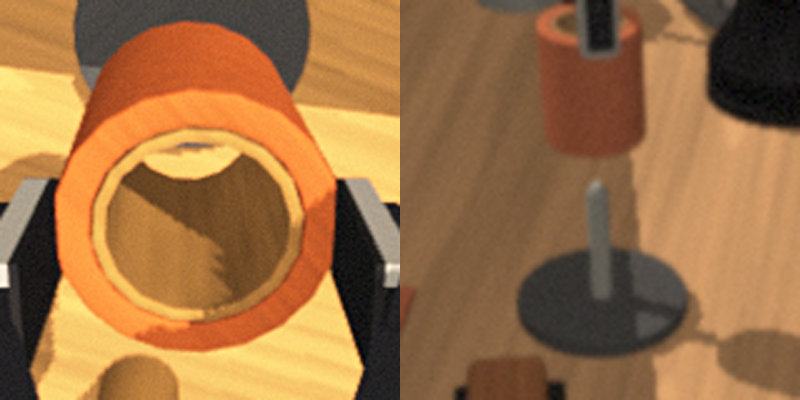

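The roll is level above the spindle. In the side crop they line up laterally, with the roll at about column 594 and the tip at about 596. I'll check depth from the roll's lower front edge, at side pixel (280,106).

```bash
python3 - <<'E'
from h import *
s=bot.camera("side");w=bot.camera("wrist");p=bot.sense()["position"]
b=p[2]-32.5
g=s["position"][:2]-p[:2]; g=g/np.linalg.norm(g)
e=atz(s,280,106.3,b); print("side centre",e[:2]-30*g, "tip side",atz(s,280.6,114.3,91)[:2])
u,v=240+195/2.5,170+222/2.5; print("wrist rim",u,v,atz(w,u,v,b+70)[:2],"tcp",p)
for x,y in((645,-157),(650,-163)): print(proj(w,[x,y,12]))
E
```

```text
side centre [ 644.05214687 -157.20734649] tip side [ 643.91639535 -158.29372257]
wrist rim 318.0 258.8 [ 644.99527362 -153.92723488] tcp [ 642.91469182 -155.01820204  159.40661609]
[321.12291436 182.83357309]
[327.66997971 180.54028092]
```

Emit:
step_arm(steps="0 0 0 0 -0.06 -0.5 -1;0 0 0 0 0 -0.6 -1;0 0 0 0 0 -0.6 -1;0 0 0 0 0 -0.6 -1;0 0 0 0 0 -0.6 -1")

```text
time: 8.4
position: [643.5, -157.9, 86.0]
tcp_rot: [-0.0, 0.985, 0.173, -0.001]
contact_force: [-0.6, -0.7, -0.8]
finger_gap: 0.664
grasp_force: 64.3
```

Emit:
step_arm(steps="0 0 0 0 0 -0.6 -1;0 0 0 0 0 -0.5 -1;0 0 0 0 0 0 -1")

```text
time: 8.7
position: [642.3, -157.5, 57.5]
tcp_rot: [-0.001, 0.985, 0.173, -0.002]
contact_force: [-1.0, -0.7, -1.5]
finger_gap: 0.662
grasp_force: 64.2
```

Emit:
step_arm(steps="0 0 0 0 0 -0.2 -1;0 0 0 0 0 -0.16 -1;0 0 0 0 0 -0.1 -1;0 0 0 0 0 0 -1")

```text
time: 9.1
position: [644.0, -158.1, 48.9]
tcp_rot: [-0.0, 0.985, 0.174, -0.0]
contact_force: [0.1, 0.1, -1.7]
finger_gap: 0.661
grasp_force: 64.3
```

Emit:
step_arm(steps="0 0 0 0 0 -0.08 -1;0 0 0 0 0 0 -1")

```text
time: 9.3
position: [644.0, -158.1, 47.0]
tcp_rot: [0.0, 0.985, 0.174, 0.0]
contact_force: [-0.3, 0.5, -1.1]
finger_gap: 0.66
grasp_force: 64.3
```

Emit:
step_arm(steps="0 0 0 0 0 -0.06 -1;0 0 0 0 0 0 -1")

```text
time: 9.5
position: [643.9, -158.1, 45.3]
tcp_rot: [-0.0, 0.985, 0.174, -0.0]
contact_force: [-0.1, 0.7, -1.2]
finger_gap: 0.662
grasp_force: 64.3
```

Emit:
step_arm(steps="0 0 0 0 0 -0.06 -1;0 0 0 0 0 0 -1")

```text
time: 9.7
position: [644.6, -158.0, 44.8]
tcp_rot: [0.0, 0.985, 0.174, 0.0]
contact_force: [-1.4, 1.9, 3.2]
finger_gap: 0.658
grasp_force: 64.9
```

Emit:
step_arm(steps="0 0 0 0 0 -0.04 -1;0 0 0 0 0 0 -1")

```text
time: 9.9
position: [644.9, -157.9, 44.8]
tcp_rot: [0.0, 0.985, 0.174, 0.001]
contact_force: [-2.4, 3.8, 9.8]
finger_gap: 0.659
grasp_force: 65.6
```

The roll is seated on the base: contact came at z 44.8, where I expected it. Releasing.

Emit:
step_arm(steps="0 0 0 0 0 0.03 -1;0 0 0 0 0 0 1;0 0 0 0 0 0 1;0 0 0 0 0 0 1;0 0 0 0 0 0 1")

```text
time: 10.4
position: [643.9, -158.2, 43.4]
tcp_rot: [-0.0, 0.985, 0.173, -0.0]
contact_force: [-0.3, -0.4, -0.7]
finger_gap: 1.003
grasp_force: 0.0
```

Emit:
step_arm(steps="0 0 0 0 0 0 1;0 0 0 0 0 0.3 1;0 0 0 0 0 0.8 1;0 0 0 0 0 1 1;0 0 0 0 0 1 1")

```text
time: 10.9
position: [643.9, -158.1, 122.4]
tcp_rot: [-0.0, 0.985, 0.173, -0.0]
contact_force: [0.4, -0.5, -0.2]
finger_gap: 1.001
grasp_force: 0.0
```

Emit:
step_arm(steps="0 0 0 0 0 1 1;0 0 0 0 0 1 1;0 0 0 -0.8 0 0.5 1;0 0 0 -0.8 0 0 1;0 0 0 0 0 0 1")

```text
time: 11.4
position: [602.9, -158.2, 185.0]
tcp_rot: [0.0, 0.985, 0.173, 0.0]
contact_force: [-0.2, -0.2, -0.3]
finger_gap: 0.997
grasp_force: 0.0
```

```bash
python3 - <<'E'
from h import *
print(bot.sense()["position"],bot.sense()["contact_force"])
w=bot.camera("wrist");s=bot.camera("side")
f=lambda im,x,y,w,h:cv2.resize(im[y:y+h,x:x+w],(400,400),interpolation=cv2.INTER_CUBIC)
cv2.imwrite("pics/c4.png",np.hstack([f(w["frame"],200,50,240,240),f(s["frame"],212,70,200,200)]))
E
```

```text
[ 602.9256593  -158.1745465   185.02299424] [-0.18922828 -0.18212209 -0.31194461]
```

View pics/c4.png

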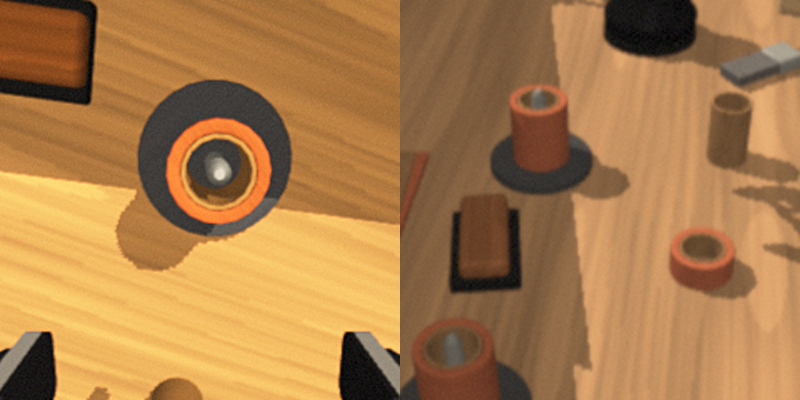

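The roll sits flat on the base with the spindle through its core, the tip showing in the bore at crop pixel (217,170). The narrow roll and the core haven't moved, and the gripper is clear of everything.

```bash
python3 -c "
from bench import bot
print(bot.job_done())"
```

```text
the job is handed in; nothing more can be done
None
```

The wide roll is on the empty spindle, lowered on and seated flat on the base, then released; the narrow roll and core were left where they stood, and the job was handed in at about 11.5 s on the robot's clock.

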